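Unlatch the chocolate-flower topping case

ROBOT

A 6-joint arm with a two-finger parallel gripper is mounted at the origin on the work surface. World frame = base frame: x ahead of the robot, y to its left, z up, the work surface at z = 0. Lengths are in m, angles in rad, forces in N, time in s.
With the tool pointing down it reaches from about 0.3 to 0.75 m from the base axis. Payload 8.5 kg.
Tool frame: the origin (TCP) lies on the centre line of the jaws, within the pads' length; the fingertips stand 8 mm ahead of it and the grasp point (between the pads) lies 11 mm behind it (ctrl.nose_length is the distance from the TCP to the fingertips, in m); z points along the fingers, y is the direction in which the jaws open and shut (so a half turn about z gives the same grasp; the last joint's range is limited). The gripper opens to 88 mm and grips with 3 to 60 N. Pads are 18 mm wide; open, the fingers measure 123 mm over their backs; the gripper's body (75 mm by 187 mm) begins 45 mm behind the grasp point.
Start: joints at [-1.463, 0.381, 1.297, -0, 1.464, -0.215], TCP at [0.174, -0.522, 0.247] pointing down, gripper open.
Joint ranges: [-3.11, 3.11], [-0.89, 2.33], [0.22, 2.48], [-1.42, 4.56], [0.17, 2.85], [-2.88, 2.88]. Speed limits (rad/s): [2.39, 2.39, 3.14, 3.14, 3.14, 3.14].

INTERFACE

Orientations are given as a unit quaternion [x, y, z, w].
In Python, from rig import ctrl gives the robot as it stands. The module is installed in compiled form; this text tells all that it offers.
- The arm moves only by the tool servo_tool, never from a script. Its argument "steps" is a list of rows, each an object of numbers: "gripper": the finger opening in mm, from 0 to 88.1; "dx", "dy", "dz": the shift along the tool's x, y, z in mm; "spin": the turn about the tool's z in degrees. In form: [{"gripper": .., "dx": .., "dy": .., "dz": .., "spin": ..}, ...]. A call has exactly 10 rows; each row is the pose to reach, as a shift and turn from the pose commanded when the call began, along the tool's axes at that moment; what a row does not reach only later rows make up. A row lasts 1/10 s, in which the tool goes at most 50 mm and 8.59 degrees, less where a joint would pass 70% of its speed; a pose out of reach is approached as far as the arm can. A call with a gripper value outside its range is refused whole. The fingers move at their own pace and stop on an object; "force" is the grip in N (left out, the last holds). Time passes only in rows, so rows that repeat a pose let the fingers close, or fill a call up. It gives the time, the measured TCP pose, the force and the opening at its end, in the units of the state.
- ctrl.observe(): the state, without advancing time (a new reading comes with each control period).
- ctrl.camera(name): name is "scene" or "top" or "wrist"; returns a dict with "img" (384x512x3 uint8, blue, green, red), "intrinsics" (3x3 intrinsics, pixels), "R" (3x3) and "t" (3): a world point X has camera coordinates R X + t; the wrist camera has in their place "tool_from_camera" (4x4, takes a point from camera to tool coordinates, whose origin is the TCP and whose axes are the flange's). Camera axes: x right, y down, z forward; pixel columns grow to the right and rows downward; lengths in m; the calibration is good to about 2 mm. The wrist camera is an equidistant fisheye: a pixel r from the principal point sees the ray r / f radians off the axis. A picture is of the moment at which its call begins: read the wrist's pose just before it. There is no depth.
- ctrl.hand_in(): hands the job in, once; it reports no verdict.
The state is a dict: "t": time; "joint_pos": joint angles; "qvel": joint speeds; "joint_efforts": joint torques, N m; "eef_pos": TCP position; "eef_rot": TCP orientation; "ft_force": force on the tool from outside, world axes, zero at the start; "torque": the same for the moment, N m; "gripper_width": finger opening in m.
Only numpy, scipy, OpenCV 4.12 (cv2) and the standard library are available. Lean on these libraries where they do the work, as an engineer would, in place of code of your own. Each camera call takes 0.05 s, during which the arm holds its last target. There are 200 camera calls.

TASK

On the dessert counter stand two topping cases with clear sprung lids, each held shut by an orange quarter-turn latch knob. Turn the knob of the case with the dark chocolate flowers (purple tape) clockwise until its lid is released and springs open, then let go and move clear. Leave the case of red cherries (green tape) latched.

Things in the scene. Friction and masses are not known exactly. Their poses are not given: they have to be found in the camera images.
- choc_grip (a point): Orange knob of the chocolate-flower case: mid-point of its upright bar, on the turning axis, 120 mm above the counter. The bar is 14 mm thick (along x), 48 mm long (along y), and reaches 13 mm above and 19 mm below this point: grip it from above across the 14 mm. z is up; the axes turn with the knob. When latched, x points level to the lid. All else within 150 mm is at least 28 mm lower.
- choc_knob (a joint): Turn of that knob, rad: 0 latched, grows clockwise seen from above to a stop at 1.571; starts at 0 to 0.25. Light friction (under 0.1 N m), no spring. Under the bar a steel cam tongue, 75 mm long, 16 mm wide, points along x, its top 28 mm below the grip point; it laps over the lid's front edge (45 mm from the axis) and leaves it at about 1.05 rad.
- choc_lip (a point): Middle of the front edge of the chocolate case's lid, on its top face: 86 mm above the counter when shut, 45 mm from the knob's axis. Level when shut; its z axis is square to the lid and tilts with it. The hinge is at the far edge, 210 mm away. Once released, a damped spring lifts the lid by itself, gently (under 2 N at this edge), to a stop at 0.95 rad of tilt in about 3 s, and it stays up.
- cherry_knob (a joint): Turn of the like knob on the other case (red cherries, green tape), rad: 0 latched, clockwise positive, starts at 0 to 0.25; that lid would be released at about 1.05. The two cases stand side by side, 170 mm wide; either may be on the left. Leave this one.

How it is judged:
By the outcome, as a careful person would: the job done as asked, in the order asked, and still so for the second after the job is handed in, with the robot touching nothing.
It also fails if it takes over 32 s, if anything falls off the work surface, if the arm or the gripper's body presses on something with over 40 N, if the wrist force passes 120 N, or if a joint passes its speed limit or range.

## Working session

There is one attempt and no reset: what is moved stays moved. The work goes in short steps, Python scripts to look and compute and a tool call to move; the robot and the scene stay as the last step left them, time stands still between calls to the robot, and variables do not carry over. Pictures are saved under pics/ and viewed, about 8 in all and at most 12, crops included, and the job is handed in when it is done.

Besides the shell and the picture viewer there is one more tool, called after ">>>" as name(argument=value, ...) on one line, values as JSON. servo_tool: Moves the arm, as the interface text tells. Its arguments: {"type":"object","properties":{"steps":{"type":"array"},"force":{"type":"number"}},"required":["steps"]}

```bash
mkdir -p pics
python3 - <<'E'
from rig import ctrl
import cv2,numpy as np
s=ctrl.observe();print(s['t'],s['eef_pos'],s['eef_rot'],s['gripper_width'])
a=[]
for n in("scene","top"):
    c=ctrl.camera(n);cv2.imwrite(f'pics/{n}0.png',c['img']);np.savez(f'{n}0.npz',**c)
    print(n,c['intrinsics'].tolist(),c['R'].tolist(),c['t'].tolist())
E
```

```text
0.0 [ 0.1744388  -0.52131113  0.24615332] [ 9.87004894e-01  1.60688573e-01  4.41882639e-05 -7.21042367e-04] 0.08816519621582196
scene [[413.86053566646706, 0.0, 251.10786606019775], [0.0, 413.86053566646706, 191.0000456404272], [0.0, 0.0, 1.0]] [[-0.32276763766839317, 0.9463415920244528, -0.01608239032574001], [0.5479148171785476, 0.1729675949353269, -0.8184568187867259], [-0.7717579965184448, -0.2729831538885016, -0.5743429223929928]] [0.1686722329713324, -0.1583011406918832, 1.18593240981209]
top [[477.27572481415484, 0.0, 254.11814675217394], [0.0, 477.27572481415484, 195.7707981824708], [0.0, 0.0, 1.0]] [[-0.020592172391215403, -0.9996419459964684, 0.017086317350564192], [-0.9912649523160308, 0.01818690129605733, -0.13062553705590874], [0.13026801889223458, -0.019626931131513974, -0.991284533738044]] [0.003134481090966435, 0.519276919629366, 0.9810802566906055]
```

View pics/top0.png

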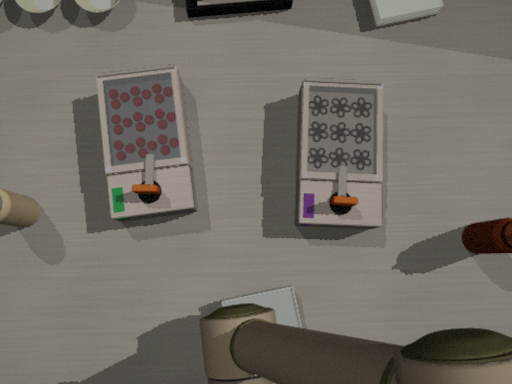

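View pics/scene0.png

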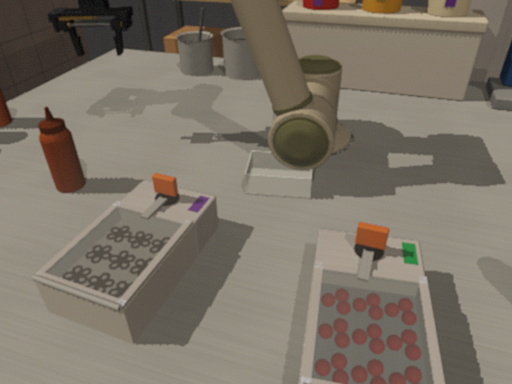

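Top view: the chocolate case (purple tape, ~(308,206)) is on the right, with its knob at ~(344,201). The cherry case (green tape) is on the left, knob at ~(147,188). In the scene view the chocolate knob is at ~(165,185) and the cherry knob at ~(371,236). Next I triangulate the knob.

```bash
cat > h.py <<'E'
import numpy as np,cv2
def orange(img,x0,x1,y0,y1):
    h=cv2.cvtColor(img,cv2.COLOR_BGR2HSV)
    m=cv2.inRange(h,(3,150,90),(16,255,255));k=np.zeros_like(m);k[y0:y1,x0:x1]=m[y0:y1,x0:x1]
    n,l,s,c=cv2.connectedComponentsWithStats(k);i=1+np.argmax(s[1:,4])
    p=np.argwhere(l==i)[:,::-1].astype(np.float32)
    return c[i],s[i],cv2.minAreaRect(p)
def ray(c,p):
    R,t=c['R'],c['t'];d=R.T@np.linalg.inv(c['intrinsics'])@[p[0],p[1],1];return -R.T@t,d/np.linalg.norm(d)
def tri(rs):
    A=sum(np.eye(3)-np.outer(d,d) for o,d in rs);b=sum((np.eye(3)-np.outer(d,d))@o for o,d in rs);return np.linalg.solve(A,b)
def onz(c,p,z):
    o,d=ray(c,p);return o+d*(z-o[2])/d[2]
E
python3 - <<'E'
from h import *
T=dict(np.load('top0.npz'));S=dict(np.load('scene0.npz'))
for a,b in(((325,365,185,220),(145,185,165,205)),((125,165,170,200),(350,395,215,255))):
    ct,st,rt=orange(T['img'],*a);cs,ss,r2=orange(S['img'],*b)
    print(ct,st,rt,cs,ss); X=tri([ray(T,ct),ray(S,cs)]);print('tri',X,'z.12',onz(T,ct,.12),onz(S,cs,.12))
    P=cv2.boxPoints(rt);print(np.array([onz(T,p,.133) for p in P]).round(4).tolist())
# choc case axis from base: tongue/case edges on top
for p in((302,83),(298,226),(383,84),(382,226)):print(p,onz(T,p,.086).round(3))
E
```

```text
[345.05696203 199.75316456] [334 196  24   8 158] ((345.5, 199.5), (7.0, 23.0), 90.0) [164.39694656 184.26208651] [153 174  23  22 393]
tri [ 0.49675569 -0.18200295  0.11648743] z.12 [ 0.49686131 -0.18239372  0.12      ] [ 0.50112324 -0.17769749  0.12      ]
[[0.503, -0.1586, 0.133], [0.5022, -0.203, 0.133], [0.4886, -0.2024, 0.133], [0.4894, -0.1581, 0.133]]
[145.84408602 187.95698925] [133 184  27   9 186] ((146.00863647460938, 187.79202270507812), (26.22724151611328, 7.410236358642578), 2.385944128036499) [371.47560976 235.52743902] [356 223  33  27 656]
tri [0.527569   0.20522868 0.11696039] z.12 [0.52710092 0.2046505  0.12      ] [0.53126367 0.2050804  0.12      ]
[[0.5198, 0.2268, 0.133], [0.5341, 0.2264, 0.133], [0.5311, 0.1764, 0.133], [0.5168, 0.1769, 0.133]]
(302, 83) [ 0.748 -0.111  0.086]
(298, 226) [ 0.45  -0.093  0.086]
(383, 84) [ 0.743 -0.28   0.086]
(382, 226) [ 0.446 -0.262  0.086]
```

>>> servo_tool(steps=[{"gripper":50,"dx":10,"dy":-5,"dz":-10,"spin":-3},{"gripper":50,"dx":30,"dy":-16,"dz":-20,"spin":-6},{"gripper":50,"dx":55,"dy":-29,"dz":-30,"spin":-10},{"gripper":50,"dx":80,"dy":-42,"dz":-30,"spin":-14},{"gripper":50,"dx":105,"dy":-56,"dz":-30,"spin":-18},{"gripper":50,"dx":130,"dy":-69,"dz":-30,"spin":-22},{"gripper":50,"dx":155,"dy":-82,"dz":-30,"spin":-26},{"gripper":50,"dx":180,"dy":-95,"dz":-30,"spin":-30},{"gripper":50,"dx":200,"dy":-106,"dz":-30,"spin":-33},{"gripper":50,"dx":206,"dy":-110,"dz":-30,"spin":-33}])

```text
t: 1.1
eef_pos: [0.3359, -0.3505, 0.2766]
eef_rot: [0.9, 0.436, 0.0, -0.0]
ft_force: [0.2, 0.3, 0.5]
gripper_width: 0.0502
```

>>> servo_tool(steps=[{"gripper":50,"dx":12,"dy":1,"dz":0,"spin":-2},{"gripper":50,"dx":36,"dy":3,"dz":0,"spin":-6},{"gripper":50,"dx":65,"dy":6,"dz":5,"spin":-10},{"gripper":50,"dx":95,"dy":9,"dz":10,"spin":-14},{"gripper":50,"dx":125,"dy":12,"dz":15,"spin":-18},{"gripper":50,"dx":155,"dy":14,"dz":20,"spin":-22},{"gripper":50,"dx":185,"dy":17,"dz":25,"spin":-27},{"gripper":50,"dx":212,"dy":19,"dz":30,"spin":-31},{"gripper":50,"dx":231,"dy":21,"dz":30,"spin":-33},{"gripper":50,"dx":231,"dy":21,"dz":30,"spin":-33}])

```text
t: 2.1
eef_pos: [0.4961, -0.1833, 0.2463]
eef_rot: [0.739, 0.673, 0.0, -0.0]
ft_force: [-0.7, -1.2, 0.5]
gripper_width: 0.0501
```

Run:
```python
from rig import ctrl
import cv2,numpy as np
s=ctrl.observe();print(s['t'],s['eef_pos'],s['eef_rot'],s['joint_pos'])
c=ctrl.camera('wrist');cv2.imwrite('pics/w1.png',c['img']);np.savez('w1.npz',pos=s['eef_pos'],rot=s['eef_rot'],**c)
print(c['intrinsics'],c['tool_from_camera'])
```

```text
2.1 [ 0.49605234 -0.18328241  0.24627953] [ 7.39433152e-01  6.73229892e-01  2.04325302e-05 -3.54338217e-04] [-5.78085370e-01  3.44058785e-01  1.35602722e+00  2.19538080e-04
  1.44218229e+00 -4.84453817e-01]
[[297.31863964   0.         257.07859164]
 [  0.         297.31863964 193.07518995]
 [  0.           0.           1.        ]] [[-5.41750053e-04 -9.62399061e-01 -2.71639013e-01  6.91190357e-02]
 [ 9.99999755e-01 -6.42038761e-04  2.80326376e-04 -2.98323949e-04]
 [-4.44188616e-04 -2.71638795e-01  9.62399173e-01 -1.37805642e-01]
 [ 0.00000000e+00  0.00000000e+00  0.00000000e+00  1.00000000e+00]]
```

View pics/w1.png

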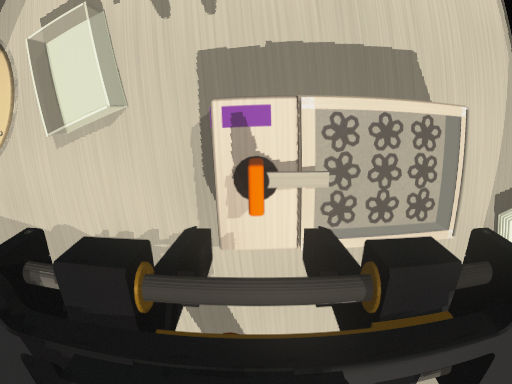

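Wrist view: purple tape at (246,116), the orange bar running from about (257,158) to (257,215), and the tongue pointing right to (328,180) over the lid's front edge. I now fix the knob's position and yaw from this view.

Run:
```python
from h import *
from scipy.spatial.transform import Rotation as Ro
W=dict(np.load('w1.npz'));T=dict(np.load('top0.npz'));S=dict(np.load('scene0.npz'))
K=W['intrinsics'];M=W['tool_from_camera'];Rt=Ro.from_quat(W['rot']).as_matrix()
def wray(p):
    v=np.array([(p[0]-K[0,2])/K[0,0],(p[1]-K[1,2])/K[1,1]]);r=np.hypot(*v)
    d=np.r_[v/r*np.sin(r),np.cos(r)] if r else np.array([0,0,1.])
    return W['pos']+Rt@M[:3,3],Rt@M[:3,:3]@d
def wz(p,z):
    o,d=wray(p);return o+d*(z-o[2])/d[2]
c,s,r=orange(W['img'],230,290,140,230);print(c,s,r)
for p in cv2.boxPoints(r):print(p,wz(p,.133).round(4))
ct,_,_=orange(T['img'],325,365,185,220);cs,_,_=orange(S['img'],145,185,165,205)
print('tri all',tri([wray(c),ray(T,ct),ray(S,cs)]),'W+S',tri([wray(c),ray(S,cs)]),'W+T',tri([wray(c),ray(T,ct)]))
# tongue edges at z=.092, lid front edge at .086
for p,z in(((270,172),.092),((328,172),.092),((270,188),.092),((328,188),.092),((300,98),.086),((299,248),.086),((465,108),.086),((452,237),.086)):print(p,wz(p,z).round(4))
cv2.imwrite('pics/w1c.png',cv2.resize(W['img'][90:255,200:350],None,fx=3.6,fy=3.6,interpolation=cv2.INTER_CUBIC))
```

```text
[255.66704417 186.40430351] [247 158  17  58 883] ((255.0, 186.5), (57.0, 16.0), 90.0)
[247. 158.] [ 0.49   -0.1532  0.133 ]
[263. 158.] [ 0.5036 -0.1545  0.133 ]
[263. 215.] [ 0.499  -0.2058  0.133 ]
[247. 215.] [ 0.4847 -0.2045  0.133 ]
tri all [ 0.49571164 -0.18261031  0.11597612] W+S [ 0.49417537 -0.18299627  0.11449942] W+T [ 0.49509387 -0.17905817  0.13370556]
(270, 172) [ 0.5095 -0.1758  0.092 ]
(328, 172) [ 0.5688 -0.181   0.092 ]
(270, 188) [ 0.5081 -0.1923  0.092 ]
(328, 188) [ 0.5682 -0.1979  0.092 ]
(300, 98) [ 0.546  -0.1045  0.086 ]
(299, 248) [ 0.5351 -0.2662  0.086 ]
(465, 108) [ 0.7485 -0.1174  0.086 ]
(452, 237) [ 0.7405 -0.2808  0.086 ]
```

View pics/w1c.png

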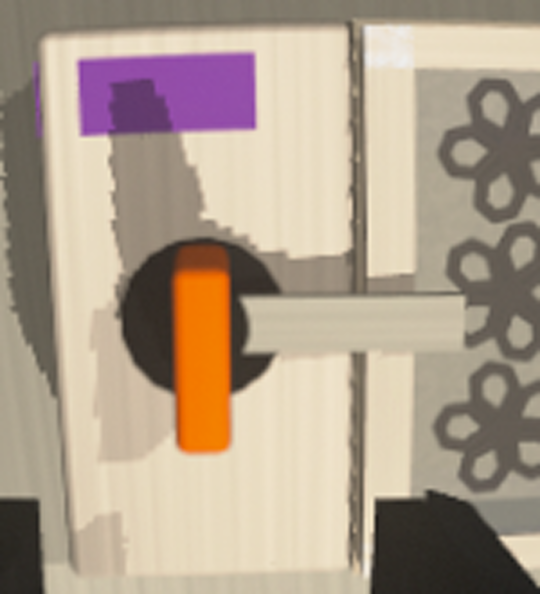

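The jaws are aligned with the bar (tool y yaw about −5.4°, knob about −5°) and about 1 mm off its centre. Two-view height is about 0.116, against 0.12 in the text. I descend and grip.

>>> servo_tool(steps=[{"gripper":50,"dx":0,"dy":-1,"dz":10,"spin":0},{"gripper":50,"dx":0,"dy":-1,"dz":28,"spin":0},{"gripper":50,"dx":0,"dy":-1,"dz":48,"spin":0},{"gripper":50,"dx":0,"dy":-1,"dz":68,"spin":0},{"gripper":50,"dx":0,"dy":-1,"dz":86,"spin":0},{"gripper":50,"dx":0,"dy":-1,"dz":102,"spin":0},{"gripper":50,"dx":0,"dy":-1,"dz":116,"spin":0},{"gripper":50,"dx":0,"dy":-1,"dz":126,"spin":0},{"gripper":50,"dx":0,"dy":-1,"dz":133,"spin":0},{"gripper":50,"dx":0,"dy":-1,"dz":133,"spin":0}])

```text
t: 3.15
eef_pos: [0.4937, -0.1844, 0.113]
eef_rot: [0.741, 0.672, -0.0, -0.001]
ft_force: [-0.1, -0.1, -0.1]
gripper_width: 0.0502
```

>>> servo_tool(steps=[{"gripper":8,"dx":0,"dy":0,"dz":0,"spin":0},{"gripper":8,"dx":0,"dy":0,"dz":0,"spin":0},{"gripper":8,"dx":0,"dy":0,"dz":0,"spin":0},{"gripper":8,"dx":0,"dy":0,"dz":0,"spin":0},{"gripper":8,"dx":0,"dy":0,"dz":0,"spin":0},{"gripper":8,"dx":0,"dy":0,"dz":0,"spin":0},{"gripper":8,"dx":0,"dy":0,"dz":0,"spin":0},{"gripper":8,"dx":0,"dy":0,"dz":0,"spin":0},{"gripper":8,"dx":0,"dy":0,"dz":0,"spin":0},{"gripper":8,"dx":0,"dy":0,"dz":0,"spin":0}], force=20)

```text
t: 4.15
eef_pos: [0.4947, -0.1842, 0.114]
eef_rot: [0.74, 0.672, 0.0, 0.001]
ft_force: [5.2, 0.8, 1.1]
gripper_width: 0.0137
```

>>> servo_tool(steps=[{"gripper":8,"dx":0,"dy":0,"dz":0,"spin":3},{"gripper":8,"dx":0,"dy":0.5,"dz":0,"spin":7},{"gripper":8,"dx":0,"dy":0.5,"dz":0,"spin":12},{"gripper":8,"dx":0,"dy":0.5,"dz":0,"spin":17},{"gripper":8,"dx":0,"dy":0.5,"dz":0,"spin":22},{"gripper":8,"dx":0,"dy":0.5,"dz":0,"spin":27},{"gripper":8,"dx":0,"dy":0.5,"dz":0,"spin":32},{"gripper":8,"dx":0,"dy":0.5,"dz":0,"spin":37},{"gripper":8,"dx":0,"dy":0.5,"dz":0,"spin":42},{"gripper":8,"dx":0,"dy":0.5,"dz":0,"spin":45}])

```text
t: 5.15
eef_pos: [0.4934, -0.1835, 0.1139]
eef_rot: [0.942, 0.337, -0.001, -0.001]
ft_force: [-4.4, 3.4, 8.4]
gripper_width: 0.0137
```

>>> servo_tool(steps=[{"gripper":8,"dx":0,"dy":0,"dz":0,"spin":4},{"gripper":8,"dx":0,"dy":0,"dz":0,"spin":9},{"gripper":8,"dx":0,"dy":0,"dz":0,"spin":15},{"gripper":8,"dx":0,"dy":0,"dz":0,"spin":21},{"gripper":8,"dx":0,"dy":0,"dz":0,"spin":27},{"gripper":8,"dx":0,"dy":0,"dz":0,"spin":33},{"gripper":8,"dx":0,"dy":0,"dz":0,"spin":37},{"gripper":8,"dx":0,"dy":0,"dz":0,"spin":39},{"gripper":8,"dx":0,"dy":0,"dz":0,"spin":39},{"gripper":8,"dx":0,"dy":0,"dz":0,"spin":39}])

```text
t: 6.15
eef_pos: [0.493, -0.1822, 0.1139]
eef_rot: [1.0, 0.004, -0.002, -0.002]
ft_force: [-5.0, 9.0, 10.5]
gripper_width: 0.0139
```

>>> servo_tool(steps=[{"gripper":40,"dx":0,"dy":0,"dz":0,"spin":0},{"gripper":40,"dx":0,"dy":0,"dz":0,"spin":0},{"gripper":40,"dx":0,"dy":0,"dz":0,"spin":0},{"gripper":40,"dx":0,"dy":0,"dz":0,"spin":0},{"gripper":40,"dx":0,"dy":0,"dz":0,"spin":0},{"gripper":40,"dx":0,"dy":0,"dz":0,"spin":0},{"gripper":40,"dx":0,"dy":0,"dz":0,"spin":0},{"gripper":40,"dx":0,"dy":0,"dz":0,"spin":0},{"gripper":40,"dx":0,"dy":0,"dz":0,"spin":0},{"gripper":40,"dx":0,"dy":0,"dz":0,"spin":0}])

```text
t: 7.15
eef_pos: [0.4947, -0.1842, 0.1138]
eef_rot: [1.0, 0.004, 0.0, 0.0]
ft_force: [0.2, -0.0, -0.1]
gripper_width: 0.0401
```

>>> servo_tool(steps=[{"gripper":40,"dx":0,"dy":0,"dz":-8,"spin":0},{"gripper":40,"dx":0,"dy":0,"dz":-24,"spin":0},{"gripper":40,"dx":0,"dy":0,"dz":-44,"spin":0},{"gripper":40,"dx":-10,"dy":0,"dz":-66,"spin":0},{"gripper":40,"dx":-28,"dy":0,"dz":-88,"spin":0},{"gripper":40,"dx":-50,"dy":0,"dz":-110,"spin":0},{"gripper":40,"dx":-72,"dy":0,"dz":-128,"spin":0},{"gripper":40,"dx":-90,"dy":0,"dz":-138,"spin":0},{"gripper":40,"dx":-100,"dy":0,"dz":-140,"spin":0},{"gripper":40,"dx":-100,"dy":0,"dz":-140,"spin":0}])

```text
t: 8.15
eef_pos: [0.3941, -0.185, 0.2542]
eef_rot: [1.0, 0.004, 0.0, 0.0]
ft_force: [0.1, -0.3, -0.4]
gripper_width: 0.04
```

>>> servo_tool(steps=[{"gripper":40,"dx":0,"dy":0,"dz":0,"spin":0},{"gripper":40,"dx":0,"dy":0,"dz":0,"spin":0},{"gripper":40,"dx":0,"dy":0,"dz":0,"spin":0},{"gripper":40,"dx":0,"dy":0,"dz":0,"spin":0},{"gripper":40,"dx":0,"dy":0,"dz":0,"spin":0},{"gripper":40,"dx":0,"dy":0,"dz":0,"spin":0},{"gripper":40,"dx":0,"dy":0,"dz":0,"spin":0},{"gripper":40,"dx":0,"dy":0,"dz":0,"spin":0},{"gripper":40,"dx":0,"dy":0,"dz":0,"spin":0},{"gripper":40,"dx":0,"dy":0,"dz":0,"spin":0}])

```text
t: 9.15
eef_pos: [0.3947, -0.185, 0.2537]
eef_rot: [1.0, 0.004, 0.0, -0.0]
ft_force: [-0.1, 0.5, 0.7]
gripper_width: 0.0399
```

Run:
```python
from rig import ctrl
import cv2
s=ctrl.observe();print(s['t'],s['ft_force'])
cv2.imwrite('pics/s2.png',ctrl.camera('scene')['img'])
```

```text
9.15 [-0.06888141  0.54681917  0.70460486]
```

View pics/s2.png

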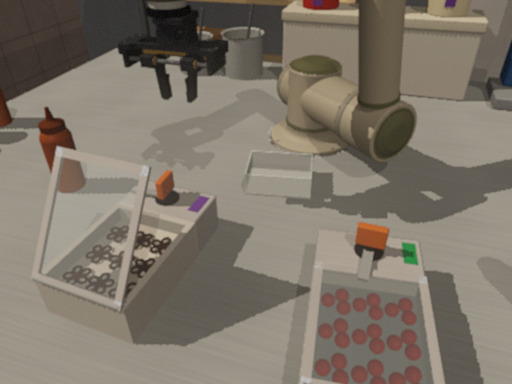

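The chocolate lid is up, with its front edge running from about (60,152) to (145,170). Its knob at (165,186) is turned, the gripper is clear at (180,70), and the cherry knob at (371,236) is unchanged and still latched. The lid has been rising for over 3 s, so I hand in.

```bash
python3 -c "
from rig import ctrl
print(ctrl.hand_in())"
```

```text
the job is handed in; nothing more can be done
None
```

The chocolate-flower case is open and the job is handed in, at about 9.2 s on the robot's clock. I gripped its knob from above, turned it about 84° clockwise, let go, and moved up and back.

- **Lid:** the last scene picture shows the chocolate lid standing open and its knob turned. I judged this from that one picture and did not measure the lid's tilt.
- **Cherry case:** its knob looks unchanged in the same picture and the lid is shut.
- **Arm:** the gripper is clear, the force reading is near 0, and the largest force I read at the end of any move was about 15 N.
- **Height check:** the two-view knob height of 0.116 m was 4 mm below the stated 0.120 m. The worst camera pair gave 0.134 m. The grip closed on the bar at 13.7 mm, as expected for 14 mm.

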